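Put the balance weights away in their case

ROBOT

A 6-joint arm with a two-finger parallel gripper is mounted at the origin on a cart in front of the work surface, level with it; the furniture and walls round the work are solid. World frame = base frame: x ahead of the robot, y to its left, z up, the work surface at z = 0. Lengths are in m, angles in rad, forces in N, time in s.
With the tool pointing down it reaches from about 0.3 to 0.85 m from the base axis. Payload 5.4 kg.
Tool frame: the origin (TCP) lies midway between the tips of the shut fingers; the grasp point (between the pads) lies 19 mm behind it; z points along the fingers, y is the direction in which the jaws open and shut (so a half turn about z gives the same grasp; the last joint's range is limited). The gripper opens to 85 mm and grips with 20 to 120 N. Pads are 22 mm wide; open, the fingers measure 114 mm over their backs; the gripper's body (76 mm by 85 mm) begins 54 mm behind the grasp point. The pads swing forward as they close: fully open they stand 13 mm farther back than shut.
Start: joints at [-1.311, 0.158, 1.597, -0, 1.386, -0.21], TCP at [0.26, -0.513, 0.231] pointing down, gripper open.
Joint ranges: [-2.91, 2.91], [-0.94, 2.29], [0.18, 2.7], [-1.29, 4.43], [0.17, 2.64], [-3, 3]. Speed limits (rad/s): [2.57, 2.57, 3.14, 3.14, 3.14, 3.14].

INTERFACE

Orientations are given as [roll, pitch, yaw] about the fixed x, y, z axes, in that order (R = Rz(yaw) Ry(pitch) Rx(roll)).
In Python, from bench import * gives the robot as it stands. The module is installed in compiled form; this text tells all that it offers.
- The arm moves only by the shell command python3 -m creep 'ROWS' [FORCE]. ROWS is JSON, a list of rows, each a list of 7 numbers: the turn, a rotation vector about the tool's x, y, z in degrees, then the shift along the tool's x, y, z in mm, then the opening, from -1 (shut) to 1 (fully open). In form: [[wx, wy, wz, x, y, z, jaw], ...]. A call has 1 to 10 rows; each row is the pose to reach, as a shift and turn from the pose commanded when the call began, along the tool's axes at that moment; what a row does not reach only later rows make up. A row lasts 1/10 s, in which the tool goes at most 50 mm and 8.59 degrees, less where a joint would pass 70% of its speed; a pose out of reach is approached as far as the arm can. A call with a gripper value outside its range is refused whole. The fingers move at their own pace and stop on an object; FORCE is the grip in N (left out, the last holds). Time passes only in rows, so rows that repeat a pose let the fingers close. It gives the time, the measured TCP pose, the force and the opening at its end, in the units of the state.
- observe(): the state, without advancing time (a new reading comes with each control period).
- snapshot(name): name is "side" or "top" or "wrist"; returns the picture (384x512x3 uint8, red, green, blue); there is no depth.
- camera_model(name): a dict with "fx", "fy", "cx", "cy" (pixels), "T" (4x4, takes a point from camera to world coordinates). Camera axes: x right, y up, looking along -z (the intrinsics and any distortion apply to the point x, -y, -z); pixel columns grow to the right and rows downward; lengths in m; the calibration is good to about 2 mm. A picture is of the moment at which its call begins: read the wrist's pose just before it. camera_model takes no time and is no camera call; for the wrist camera it gives the pose at the moment of the call.
- sign_off(): hands the job in, once; it reports no verdict.
The state is a dict: "time": time; "q": joint angles; "joint_vel": joint speeds; "joint_torque": joint torques, N m; "ee_pos": TCP position; "orientation": TCP orientation; "force": force on the tool from outside, world axes, zero at the start; "moment": the same for the moment, N m; "gripper_width": finger opening in m.
Only numpy, scipy, OpenCV 4.12 (cv2) and the standard library are available. Lean on these libraries where they do the work, as an engineer would, in place of code of your own. Each camera call takes 0.05 s, during which the arm holds its last target.

TASK

The weighing is done: put the four knobbed steel weights back into the open wooden weight case, each standing upright at the bottom of the round hole that is made for its size, and set them down gently without dropping any. The two steel weights with hooks belong to another set: leave them standing where they are.

Things in the scene. Friction and masses are not known exactly. Their poses are not given: they have to be found in the camera images.
- weight_48_mid (a point): Centre (half-way up, 33 mm over its underside) of the largest knobbed weight: a loose bright steel cylinder of 48 mm diameter, 66 mm tall over all, 0.7 kg give or take a fifth, standing upright; its plain body is 47 mm tall, then a short narrower neck, then a round knob of 28 mm diameter and 14 mm height whose centre is 26 mm above this point; grip the knob from above. z up along its axis
- weight_38_mid (a point): Centre (half-way up, 29 mm over its underside) of the second largest knobbed weight: a loose bright steel cylinder of 38 mm diameter, 58 mm tall over all, 0.4 kg give or take a fifth, standing upright; its plain body is 39 mm tall, then a short narrower neck, then a round knob of 23 mm diameter and 14 mm height whose centre is 22 mm above this point; grip the knob from above. z up along its axis
- weight_28_mid (a point): Centre (half-way up, 25 mm over its underside) of the third largest knobbed weight: a loose bright steel cylinder of 28 mm diameter, 50 mm tall over all, 0.19 kg give or take a fifth, standing upright; its plain body is 31 mm tall, then a short narrower neck, then a round knob of 18 mm diameter and 14 mm height whose centre is 18 mm above this point; grip the knob from above. z up along its axis
- weight_18_mid (a point): Centre (half-way up, 22 mm over its underside) of the smallest knobbed weight: a loose bright steel cylinder of 18 mm diameter, 44 mm tall over all, 0.07 kg give or take a fifth, standing upright; its plain body is 25 mm tall, then a short narrower neck, then a round knob of 12 mm diameter and 14 mm height whose centre is 15 mm above this point; grip the knob from above. z up along its axis
- hole_48 (a point): Floor centre of the round hole for the 48 mm weight: 56 mm wide, 12 mm deep, mouth chamfered at 45 degrees to 64 mm, in a fixed grey 72 x 72 mm seat block whose top is 12 mm above this point. Four such blocks, 74 mm apart and in any order, fill an open 158 mm square wooden case (rim 2 mm above them). The point is 8 mm above the bench; its x, y axes run along the case's sides
- hole_38 (a point): Floor centre of the round hole for the 38 mm weight: 46 mm wide, 12 mm deep, mouth chamfered at 45 degrees to 54 mm, in a fixed grey 72 x 72 mm seat block whose top is 12 mm above this point. Four such blocks, 74 mm apart and in any order, fill an open 158 mm square wooden case (rim 2 mm above them). The point is 8 mm above the bench; its x, y axes run along the case's sides
- hole_28 (a point): Floor centre of the round hole for the 28 mm weight: 36 mm wide, 12 mm deep, mouth chamfered at 45 degrees to 44 mm, in a fixed grey 72 x 72 mm seat block whose top is 12 mm above this point. Four such blocks, 74 mm apart and in any order, fill an open 158 mm square wooden case (rim 2 mm above them). The point is 8 mm above the bench; its x, y axes run along the case's sides
- hole_18 (a point): Floor centre of the round hole for the 18 mm weight: 26 mm wide, 12 mm deep, mouth chamfered at 45 degrees to 34 mm, in a fixed grey 72 x 72 mm seat block whose top is 12 mm above this point. Four such blocks, 74 mm apart and in any order, fill an open 158 mm square wooden case (rim 2 mm above them). The point is 8 mm above the bench; its x, y axes run along the case's sides
- hooked_38_mid (a point): Centre of the body (half-way up, 21 mm over its underside) of a hooked weight that is not part of the set: a loose bright steel cylinder of 38 mm diameter and 42 mm height with, instead of a knob, an upright open wire hook that rises 30 mm above its flat top (72 mm over all). To be left where it stands
- hooked_28_mid (a point): Centre of the body (half-way up, 19 mm over its underside) of a hooked weight that is not part of the set: a loose bright steel cylinder of 28 mm diameter and 38 mm height with, instead of a knob, an upright open wire hook that rises 30 mm above its flat top (68 mm over all). To be left where it stands
Not all that is in view belongs to the job. Leave any pink or red look-alike of the part that bears hole_38 alone. What is shaped like the part that bears hole_28 but yellow is not meant.

How it is judged:
At the end, for the whole second after the job is handed in: Each of the four knobbed weights stands in its own hole: within 8 mm of the hole's centre, within 4 mm of fully down, upright within 0.1 rad, released and at rest; both hooked weights stand upright (0.2 rad) within 30 mm of where they stood (horizontal distance between weight_48_mid and hole_48 below 0.008 m and z of weight_48_mid in the frame of hole_48 between 0.029 and 0.037 m and angle between each of weight_48_mid, weight_38_mid, weight_28_mid, weight_18_mid's own z axis and vertical below 0.1 rad and linear speed of each of weight_48, weight_38, weight_28, weight_18 below 0.01 m/s and contact force between the fingers and weight_48 below 0.05 N and horizontal distance between weight_38_mid and hole_38 below 0.008 m and z of weight_38_mid in the frame of hole_38 between 0.025 and 0.033 m and contact force between the fingers and weight_38 below 0.05 N and horizontal distance between weight_28_mid and hole_28 below 0.008 m and z of weight_28_mid in the frame of hole_28 between 0.021 and 0.029 m and contact force between the fingers and weight_28 below 0.05 N and horizontal distance between weight_18_mid and hole_18 below 0.008 m and z of weight_18_mid in the frame of hole_18 between 0.018 and 0.026 m and contact force between the fingers and weight_18 below 0.05 N and distance of each of hooked_38_mid, hooked_28_mid from where it was at the start of the episode below 0.03 m and angle between each of hooked_38_mid, hooked_28_mid's own z axis and vertical below 0.2 rad); the robot touches nothing.
It fails at once if a hooked weight is shifted by more than 30 mm or knocked over (distance of any of hooked_38_mid, hooked_28_mid from where it was at the start of the episode above 0.03 m or angle between any of hooked_38_mid, hooked_28_mid's own z axis and vertical above 0.5 rad).
It fails at once if the 48 mm weight is dropped (moves faster than 0.6 m/s while no finger touches it) (linear speed of weight_48 above 0.6 m/s and contact force between the fingers and weight_48 below 0.02 N).
It fails at once if the 38 mm weight is dropped (moves faster than 0.6 m/s while no finger touches it) (linear speed of weight_38 above 0.6 m/s and contact force between the fingers and weight_38 below 0.02 N).
It fails at once if the 28 mm weight is dropped (moves faster than 0.6 m/s while no finger touches it) (linear speed of weight_28 above 0.6 m/s and contact force between the fingers and weight_28 below 0.02 N).
It fails at once if the 18 mm weight is dropped (moves faster than 0.6 m/s while no finger touches it) (linear speed of weight_18 above 0.6 m/s and contact force between the fingers and weight_18 below 0.02 N).
It also fails if it takes over 104 s, if anything falls off the work surface, if the arm or the gripper's body presses on something with over 40 N, if the wrist force passes 120 N, or if a joint passes its speed limit or range.

## Working session

There is one attempt and no reset: what is moved stays moved. The work goes in short steps, Python scripts to look and compute and a shell command to move; the robot and the scene stay as the last step left them, time stands still between calls to the robot, and variables do not carry over. Pictures are saved under pics/ and viewed, and the job is handed in when it is done.

```bash
mkdir -p pics; cat > h.py <<'E'
from bench import *
import numpy as np, cv2
def save(n,im): cv2.imwrite(f'pics/{n}.png',im[:,:,::-1])
E
python3 - <<'E'
from h import *
s=observe();print(s)
for n in('top','side','wrist'):
    c=camera_model(n);print(n,{k:(np.round(v,4).tolist() if k=='T' else v) for k,v in c.items()})
    save(n+'0',snapshot(n))
E
```

```text
{'time': 0.0, 'q': array([-1.31110291e+00,  1.59043848e-01,  1.59823823e+00, -3.48324161e-05,
        1.38618318e+00, -2.10097649e-01]), 'joint_vel': array([-0.00060261, -0.00073637,  0.00123464,  0.00138626, -0.00053633,
       -0.00044956]), 'joint_torque': array([ 1.23244023e-03, -3.96004522e+01, -3.31428909e+01, -2.57873177e-05,
        8.65805807e-03, -5.35534497e-06]), 'ee_pos': array([ 0.26011815, -0.51212843,  0.23031681]), 'orientation': array([-3.13975409e+00, -3.57064645e-04,  4.69797166e-01]), 'force': array([-0.1966987 ,  1.0502354 ,  0.11054001]), 'moment': array([-0.05635568,  0.00255134, -0.00757873]), 'gripper_width': 0.08535905706111317}
top {'fx': 497.2507352552433, 'fy': 497.2507352552433, 'cx': 253.08965270367085, 'cy': 191.10829026830766, 'T': [[0.0257, 0.9938, -0.1085, 0.3816], [-0.9996, 0.0262, 0.0038, 0.056], [0.0066, 0.1084, 0.9941, 1.2929], [0.0, 0.0, 0.0, 1.0]]}
side {'fx': 469.0003527540699, 'fy': 469.0003527540699, 'cx': 261.4705765416287, 'cy': 189.01139770588702, 'T': [[0.9506, -0.1995, 0.238, 0.7677], [0.31, 0.656, -0.6882, -0.7111], [-0.0189, 0.7279, 0.6854, 0.8087], [0.0, 0.0, 0.0, 1.0]]}
wrist {'fx': 308.7309973914171, 'fy': 308.7309973914171, 'cx': 255.99099337061884, 'cy': 191.25824172139787, 'T': [[0.4535, 0.8439, 0.2866, 0.3347], [-0.8912, 0.4298, 0.1448, -0.4733], [-0.001, -0.3211, 0.947, 0.3731], [0.0, 0.0, 0.0, 1.0]]}
```

View pics/top0.png

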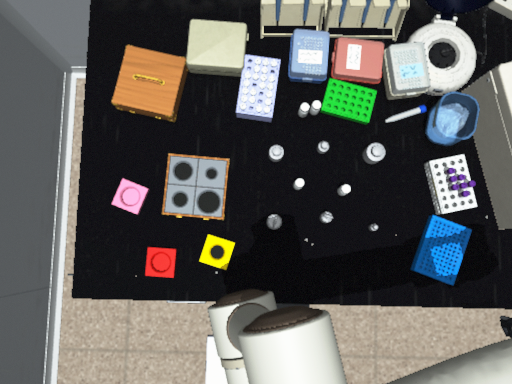

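View pics/side0.png

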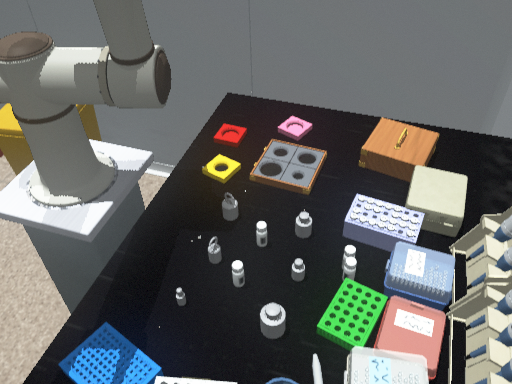

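View pics/wrist0.png

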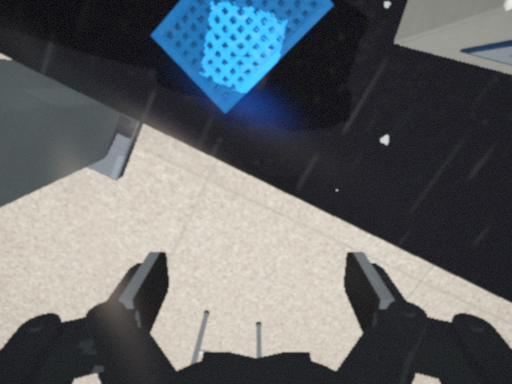

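The top view shows the weights and the case: the knobbed weights are near (374,152), (276,153), (323,147) and (374,227), the hooked ones near (274,221) and (326,216), and the case near (196,186). White capped bottles stand between them. I'll enlarge the picture to find exact pixels.

```bash
python3 - <<'E'
import cv2,numpy as np
t=cv2.imread('pics/top0.png');s=cv2.imread('pics/side0.png')
cv2.imwrite('pics/topz.png',cv2.resize(t[125:245,245:395],None,fx=5,fy=5,interpolation=cv2.INTER_CUBIC))
cv2.imwrite('pics/topc.png',cv2.resize(t[145:225,155:240],None,fx=7,fy=7,interpolation=cv2.INTER_CUBIC))
cv2.imwrite('pics/sidez.png',cv2.resize(s[180:345,165:365],None,fx=3.6,fy=3.6,interpolation=cv2.INTER_CUBIC))
E
```

```text
(no output)
```

View pics/topz.png

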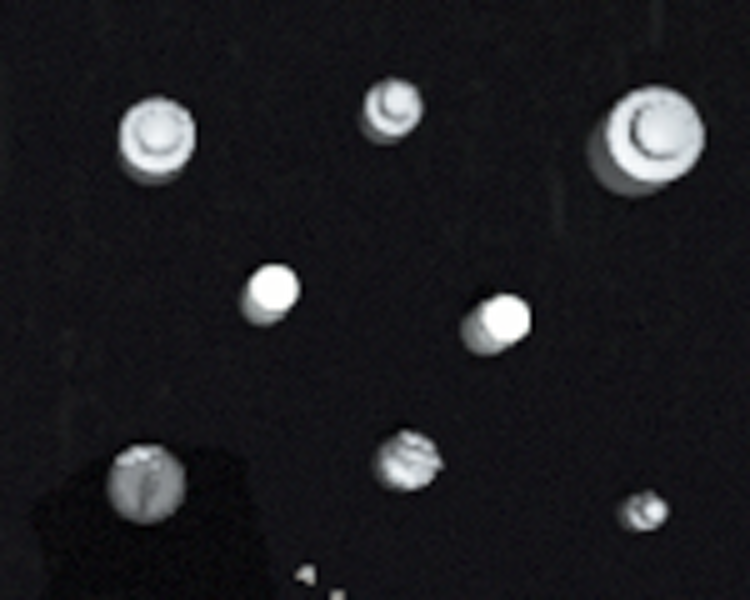

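View pics/topc.png

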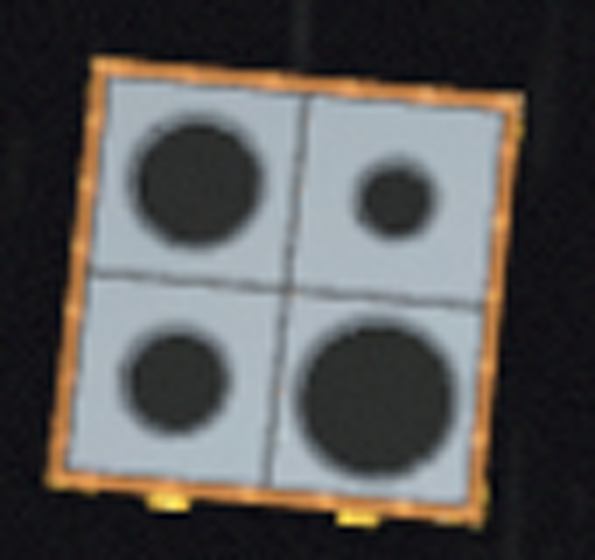

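View pics/sidez.png

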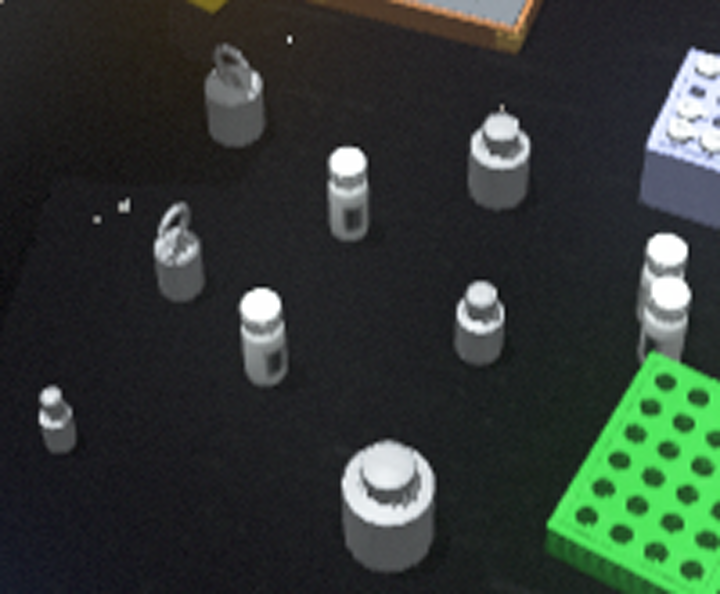

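```bash
cat >> h.py <<'E'
def ray(c,u,v):
    d=np.array([(u-c['cx'])/c['fx'],-(v-c['cy'])/c['fy'],-1.]);T=np.array(c['T']);d=T[:3,:3]@d
    return T[:3,3],d/np.linalg.norm(d)
def tri(obs):
    A=np.zeros((3,3));b=np.zeros(3);R=[ray(*o) for o in obs]
    for o,d in R:
        P=np.eye(3)-np.outer(d,d);A+=P;b+=P@o
    x=np.linalg.solve(A,b);return x,[np.linalg.norm((np.eye(3)-np.outer(d,d))@(x-o))*1e3 for o,d in R]
def plane(c,u,v,z):
    o,d=ray(c,u,v);return o+d*(z-o[2])/d[2]
E
python3 - <<'E'
from h import *
ct,cs=camera_model('top'),camera_model('side')
f=lambda p,s,o:(o[0]+(p[0]+.5)/s-.5,o[1]+(p[1]+.5)/s-.5)
for n,a,b,z in[('48',(662,131),(390,462),.066),('38',(159,133),(502,125),.058),('28',(397,102),(481,292),.050),('18',(652,510),(51,395),.044)]:
    a=f(a,5,(245,125));b=f(b,3.6,(165,180))
    x,r=tri([(ct,*a),(cs,*b)]);print(n,x.round(4),np.round(r,1),'top@z',plane(ct,*a,z).round(4)[:2],'side@z',plane(cs,*b,z).round(4)[:2])
# holes
for cam,c,box in(('top',ct,(160,240,150,224)),('side',cs,(248,330,136,192))):
    im=cv2.imread(f'pics/{cam}0.png');x0,x1,y0,y1=box
    g=cv2.GaussianBlur(cv2.resize(im[y0:y1,x0:x1],None,fx=4,fy=4,interpolation=cv2.INTER_CUBIC),(0,0),2)
    gr=g.max(2)
    m=(gr<105).astype(np.uint8)
    cc,_=cv2.findContours(m,cv2.RETR_LIST,cv2.CHAIN_APPROX_NONE)
    for k in cc:
        if 150<cv2.contourArea(k)<12000 and len(k)>40:
            e=cv2.fitEllipse(k);p=f(e[0],4,(x0,y0))
            if e[1][1]/e[1][0]<2.2: print(cam,np.round(p,1),np.round(np.array(e[1])/4,1),plane(c,*p,.016).round(4)[:2])
E
```

```text
48 [ 0.6265 -0.2575  0.0625] [0.5 0.5] top@z [ 0.6254 -0.2568] side@z [ 0.6276 -0.2594]
38 [ 0.6206 -0.0048  0.0546] [0.9 0.9] top@z [ 0.6191 -0.0049] side@z [ 0.6221 -0.0075]
28 [ 0.6407 -0.1265  0.0464] [0. 0.] top@z [ 0.6399 -0.126 ] side@z [ 0.6413 -0.1292]
18 [ 0.4357 -0.2585  0.0405] [0.9 0.9] top@z [ 0.4363 -0.2572] side@z [ 0.4364 -0.261 ]
top [179.7 199.1] [13.9 14.3] [0.4953 0.2396]
top [208.3 201.7] [21.6 22.1] [0.4906 0.1657]
top [211.  173.3] [10.  10.4] [0.5645 0.1612]
top [182.6 170.8] [17.6 18.1] [0.5692 0.235 ]
side [297.6 175.5] [ 6.2 10.1] [0.5646 0.1592]
side [270.4 168.9] [13.4 21.6] [0.4909 0.1635]
side [306.6 158.2] [10.2 17.5] [0.5698 0.2328]
side [280.2 151.9] [ 7.6 13.3] [0.4954 0.2377]
```

Positions agree between the two views to about 2–3 mm, and the holes come out 74 mm apart as stated. Next I'll move over the 18 mm weight, line the tool axes up with the world axes, and check with the wrist camera.

```bash
python3 -m creep '[[0,0,7,40,-22,0,1],[0,0,14,80,-43,0,1],[0,0,21,120,-65,0,1],[0,0,26.9,160,-86,0,1],[0,0,26.9,200,-108,0,1],[0,0,26.9,240,-129,0,1],[0,0,26.9,271.5,-146,0,1],[0,0,26.9,271.5,-146,0,1],[0,0,26.9,271.5,-146,0,1]]' 60
python3 - <<'E'
from h import *
s=observe();print(s['ee_pos'],s['orientation'],s['q'],s['force'],s['time'])
c=camera_model('wrist');print(np.array(c['T']).round(4).tolist())
save('w1',snapshot('wrist'))
E
```

```text
time: 1.05
ee_pos: [0.4363, -0.2591, 0.2311]
orientation: [3.142, 0.001, 0.002]
force: [0.5, -1.0, -0.1]
gripper_width: 0.0856
[ 0.43634438 -0.25912979  0.2310685 ] [3.14151443e+00 5.78918021e-04 2.16796795e-03] [-7.74127318e-01 -1.76200668e-02  1.78300321e+00 -4.70266542e-04
  1.37656780e+00  7.94591867e-01] [ 0.50460004 -1.03935812 -0.07223833] 1.05
[[0.003, 0.9468, 0.3218, 0.5199], [-1.0, 0.0028, 0.0014, -0.2574], [0.0004, -0.3218, 0.9468, 0.3737], [0.0, 0.0, 0.0, 1.0]]
```

View pics/w1.png

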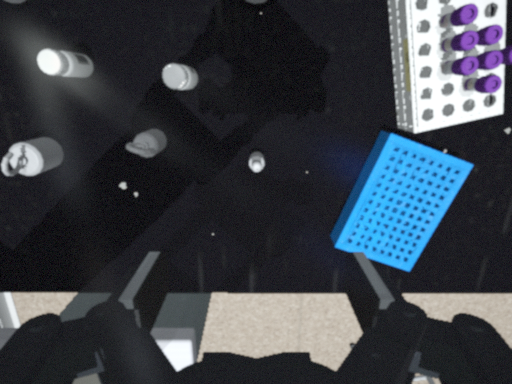

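```bash
python3 - <<'E'
import cv2
t=cv2.imread('pics/w1.png')
cv2.imwrite('pics/w1z.png',cv2.resize(t[140:185,225:285],None,fx=10,fy=10,interpolation=cv2.INTER_CUBIC))
E
```

```text
(no output)
```

View pics/w1z.png

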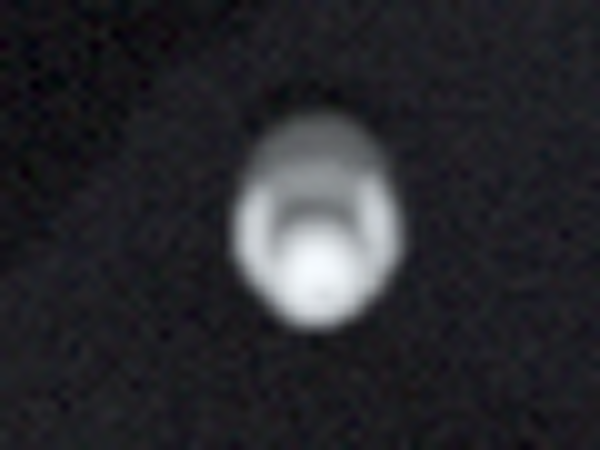

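```bash
python3 - <<'E'
from h import *
c=camera_model('wrist');ct=camera_model('top');cs=camera_model('side')
f=lambda p,s,o:(o[0]+(p[0]+.5)/s-.5,o[1]+(p[1]+.5)/s-.5)
w=f((317,278),10,(225,140));a=f((652,510),5,(245,125));b=f((51,395),3.6,(165,180))
print(w,plane(c,*w,.044),tri([(c,*w),(ct,*a)]),tri([(c,*w),(cs,*b)]))
w2=f((318,112),10,(225,140));print(plane(c,*w2,0))
E
```

```text
(256.25, 167.35) [ 0.43525424 -0.25884092  0.044     ] (array([ 0.43576276, -0.25809751,  0.04341009]), [np.float64(0.9807273257532994), np.float64(0.9807273257532358)]) (array([ 0.43454502, -0.25877591,  0.0402366 ]), [np.float64(0.2552929462948078), np.float64(0.25529294629479315)])
[ 0.44491459 -0.25900311  0.        ]
```

```bash
python3 -m creep '[[0,0,0,-1,0,40,1],[0,0,0,-1,0,80,0.5],[0,0,0,-1,0,120,0],[0,0,0,-1,0,160,-0.2],[0,0,0,-1,0,185,-0.2],[0,0,0,-1,0,198,-0.2],[0,0,0,-1,0,204,-0.2],[0,0,0,-1,0,204,-0.3],[0,0,0,-1,0,204,-0.3]]' 40
python3 - <<'E'
from h import *
s=observe();print(s['ee_pos'],s['gripper_width'])
save('w2',snapshot('wrist'))
E
```

```text
time: 2.0
ee_pos: [0.4361, -0.2608, 0.0288]
orientation: [3.14, -0.002, -0.0]
force: [-0.2, -0.1, -0.0]
gripper_width: 0.0297
[ 0.43613975 -0.26082456  0.02876964] 0.029716364947622448
```

View pics/w2.png

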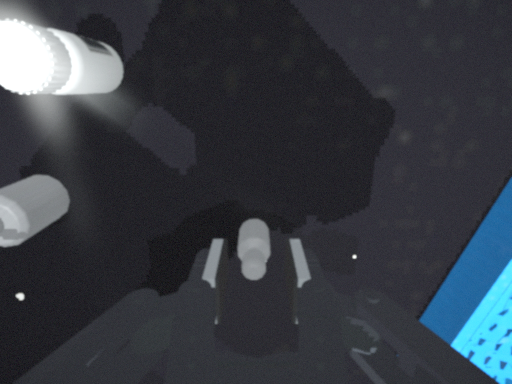

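The knob sits at (254,268), centred between the pads at columns 215 and 298. Closing.

```bash
python3 -m creep '[[0,0,0,0,0,0,-1],[0,0,0,0,0,0,-1],[0,0,0,0,0,0,-1],[0,0,0,0,0,0,-1],[0,0,0,0,0,-5,-1],[0,0,0,0,0,-20,-1],[0,0,0,0,0,-20,-1]]' 40
python3 - <<'E'
from h import *
s=observe();print(s['ee_pos'],s['gripper_width'],s['force'])
save('w3',snapshot('wrist'))
E
```

```text
time: 2.75
ee_pos: [0.4363, -0.2606, 0.0489]
orientation: [3.139, -0.002, 0.0]
force: [0.5, -0.6, -0.2]
gripper_width: 0.0097
[ 0.43626496 -0.26055075  0.04890954] 0.00967105689251129 [ 0.50707497 -0.61264595 -0.23409815]
```

View pics/w3.png

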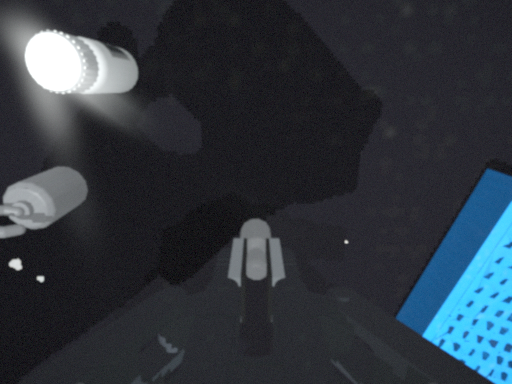

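```bash
python3 -m creep '[[0,0,0,0,0,-40,-1],[0,0,0,0,0,-80,-1],[0,0,0,12,-40,-100,-1],[0,0,0,25,-80,-100,-1],[0,0,0,38,-125,-100,-1],[0,0,0,52,-170,-100,-1],[0,0,0,66,-215,-100,-1],[0,0,0,80,-260,-100,-1],[0,0,0,94,-305,-100,-1],[0,0,0,106,-345,-100,-1]]'
python3 -m creep '[[0,0,0,12,-40,0,-1],[0,0,0,20,-65,0,-1],[0,0,0,23,-75,0,-1],[0,0,0,23,-75,0,-1],[0,0,0,23,-75,0,-1]]'
python3 - <<'E'
from h import *
s=observe();print(s['ee_pos'],s['gripper_width'],s['force'],s['q'])
print(np.array(camera_model('wrist')['T']).round(4).tolist())
save('w4',snapshot('wrist'))
E
```

```text
time: 3.8
ee_pos: [0.541, 0.0877, 0.1464]
orientation: [-3.141, 0.001, 0.001]
force: [1.1, -0.8, -0.7]
gripper_width: 0.0095
time: 4.3
ee_pos: [0.5637, 0.1594, 0.1467]
orientation: [3.141, 0.001, -0.0]
force: [0.4, -0.2, -0.3]
gripper_width: 0.0095
[0.5637109  0.15942085 0.14672018] 0.009529990990901483 [ 0.44118871 -0.20228318 -0.28504848] [ 6.98188877e-02  2.63514288e-01  1.64768153e+00 -6.71013478e-04
  1.23158312e+00  1.64097057e+00]
[[0.0008, 0.9466, 0.3223, 0.6474], [-1.0, 0.0004, 0.0012, 0.161], [0.001, -0.3223, 0.9466, 0.2893], [0.0, 0.0, 0.0, 1.0]]
```

View pics/w4.png

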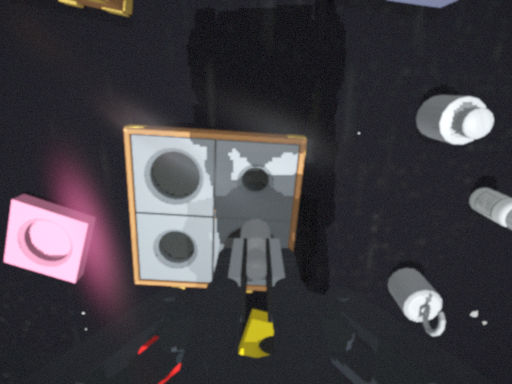

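The 18 mm weight is held at (256,255). hole_18 shows at (256,179), hole_38 at (176,174) and hole_28 at (177,245). I'll measure the hole against the held weight.

```bash
python3 - <<'E'
from h import *
c=camera_model('wrist')
im=cv2.imread('pics/w4.png')
def ell(box,th):
    x0,x1,y0,y1=box;g=cv2.GaussianBlur(cv2.resize(im[y0:y1,x0:x1],None,fx=6,fy=6,interpolation=cv2.INTER_CUBIC),(0,0),2).max(2)
    cc,_=cv2.findContours((g<th).astype(np.uint8),cv2.RETR_LIST,cv2.CHAIN_APPROX_NONE)
    for k in cc:
        if cv2.contourArea(k)>5000 and len(k)>40:
            e=cv2.fitEllipse(k);p=(x0+(e[0][0]+.5)/6-.5,y0+(e[0][1]+.5)/6-.5)
            print(box,th,np.round(p,1),np.round(np.array(e[1])/6,1),plane(c,*p,.016).round(4))
for th in(50,70,90): ell((238,275,163,196),th)
for th in(70,90):
  ell((150,205,148,204),th);ell((155,200,225,265),th)
cv2.imwrite('pics/w4z.png',cv2.resize(im[150:300,180:320],None,fx=4,fy=4,interpolation=cv2.INTER_CUBIC))
E
```

```text
(238, 275, 163, 196) 70 [255.3 179.9] [21. 25.] [0.5655 0.1611 0.016 ]
(238, 275, 163, 196) 90 [255.3 180.2] [23.5 26.9] [0.5651 0.1611 0.016 ]
(150, 205, 148, 204) 90 [170.4 181.3] [25.  52.8] [0.5641 0.2396 0.016 ]
(155, 200, 225, 265) 90 [176.4 246.2] [27.3 33.9] [0.4966 0.2397 0.016 ]
```

View pics/w4z.png

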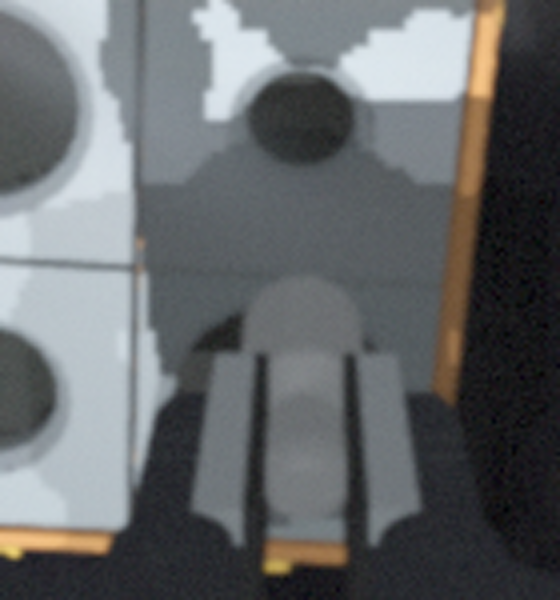

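```bash
python3 - <<'E'
from h import *
c=camera_model('wrist')
for p,z in(((302,277),.1195),((307,465),.1635)):
    q=(180+(p[0]+.5)/4-.5,150+(p[1]+.5)/4-.5);print(q,plane(c,*q,z))
E
```

```text
(255.125, 218.875) [0.57208458 0.16103612 0.1195    ]
(256.375, 265.875) [0.56752571 0.160376   0.1635    ]
```

```bash
python3 -m creep '[[0,0,0,2,0,35,-1],[0,0,0,2,0,70,-1],[0,0,0,2,0,95,-1],[0,0,0,2,0,103,-1],[0,0,0,2,0,107,-1],[0,0,0,2,0,109,-1],[0,0,0,2,0,109,-1],[0,0,0,2,0,109,-1]]'
python3 - <<'E'
from h import *
s=observe();print(s['ee_pos'],s['gripper_width'],s['force'],s['q'])
save('w5',snapshot('wrist'))
E
```

```text
time: 5.15
ee_pos: [0.5672, 0.1605, 0.0397]
orientation: [-3.141, -0.002, 0.0]
force: [-0.2, -0.2, -1.1]
gripper_width: 0.0094
[0.56722755 0.16045298 0.03972292] 0.009426881763184566 [-0.24037209 -0.23186426 -1.07404256] [ 7.08493324e-02  4.12444541e-01  1.69466773e+00 -1.38973473e-05
  1.03198259e+00  1.64137737e+00]
```

View pics/w5.png

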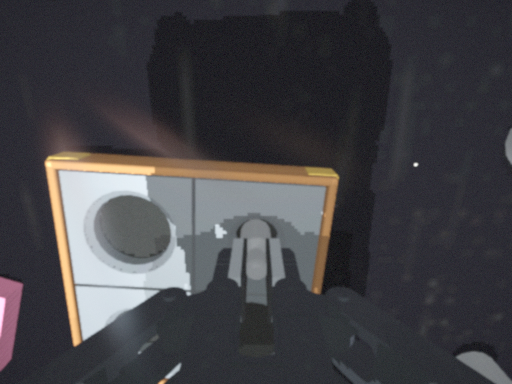

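```bash
python3 -m creep '[[0,0,0,0,0,1,-1],[0,0,0,0,0,1,-1]]'
python3 -m creep '[[0,0,0,0,0,1,-1],[0,0,0,0,0,1,-1]]'
```

```text
time: 5.4
ee_pos: [0.5662, 0.1605, 0.0375]
orientation: [-3.142, -0.0, 0.0]
force: [0.5, 0.5, -0.8]
gripper_width: 0.0095
time: 5.6
ee_pos: [0.5664, 0.1606, 0.0366]
orientation: [-3.141, -0.001, 0.0]
force: [-0.0, 1.2, 1.1]
gripper_width: 0.0092
```

```bash
python3 -m creep '[[0,0,0,0,0,1,-1],[0,0,0,0,0,1,-1]]'
```

```text
time: 5.8
ee_pos: [0.567, 0.1606, 0.0365]
orientation: [-3.141, -0.002, 0.0]
force: [-2.2, 0.7, 6.5]
gripper_width: 0.0095
```

Contact is at +8 mm relative to the grasp height, so the weight is on the hole floor. Releasing and moving up.

```bash
python3 -m creep '[[0,0,0,0,0,-1,-0.8],[0,0,0,0,0,-1,-0.6],[0,0,0,0,0,-1,-0.3],[0,0,0,0,0,-1,-0.3],[0,0,0,0,0,-20,-0.3],[0,0,0,0,0,-60,-0.3],[0,0,0,0,0,-110,0],[0,0,0,0,0,-160,0],[0,0,0,0,0,-160,0]]'
python3 - <<'E'
from h import *
save('w6',snapshot('wrist'));s=observe();print(s['ee_pos'],s['gripper_width'])
print(np.array(camera_model('wrist')['T']).round(4).tolist())
E
```

```text
time: 6.7
ee_pos: [0.5711, 0.1609, 0.2044]
orientation: [-3.14, -0.016, 0.0]
force: [1.4, 0.0, 0.3]
gripper_width: 0.0423
[0.56902323 0.1606797  0.20017042] 0.042601576083613535
[[0.0013, 0.95, 0.3123, 0.6512], [-1.0, 0.0013, 0.0001, 0.1622], [-0.0003, -0.3123, 0.95, 0.3437], [0.0, 0.0, 0.0, 1.0]]
```

View pics/w6.png

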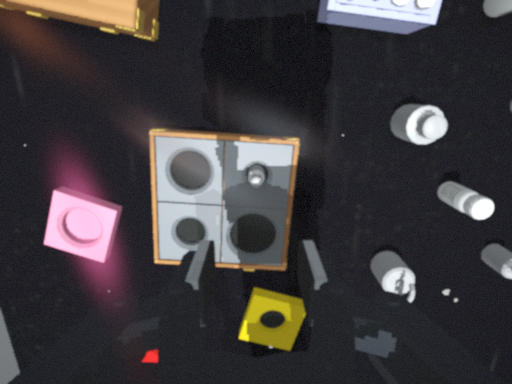

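The 18 mm weight stands in its hole at (257,176). Next is the 28 mm weight.

```bash
python3 -m creep '[[0,0,0,12,45,0,0],[0,0,0,24,90,0,0],[0,0,0,36,135,0,0],[0,0,0,48,180,0,0],[0,0,0,60,225,0,0],[0,0,0,70,265,0,0],[0,0,0,74,288,0,0],[0,0,0,74,288,0,0],[0,0,0,74,288,0,0]]'
python3 - <<'E'
from h import *
s=observe();print(s['ee_pos'],s['gripper_width']);im=snapshot('wrist')
save('w7',im);print(np.array(camera_model('wrist')['T']).round(4).tolist())
cv2.imwrite('pics/w7z.png',cv2.resize(im[130:230,190:330,::-1],None,fx=5,fy=5,interpolation=cv2.INTER_CUBIC))
E
```

```text
time: 7.65
ee_pos: [0.6393, -0.1272, 0.1933]
orientation: [-3.14, 0.003, -0.001]
force: [-0.8, 0.0, -0.3]
gripper_width: 0.043
[ 0.63933924 -0.12724753  0.19332695] 0.0429579280951577
[[0.0015, 0.9462, 0.3235, 0.7233], [-1.0, 0.0018, -0.0006, -0.1251], [-0.0012, -0.3235, 0.9462, 0.3363], [0.0, 0.0, 0.0, 1.0]]
```

View pics/w7z.png

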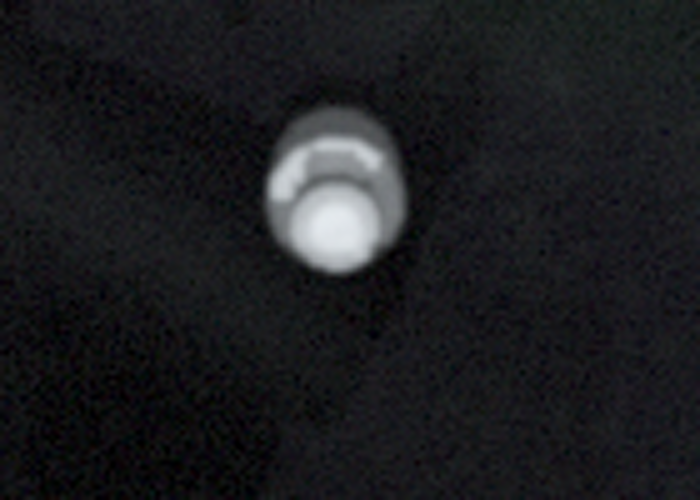

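```bash
python3 - <<'E'
from h import *
c=camera_model('wrist');ct=camera_model('top');cs=camera_model('side')
f=lambda p,s,o:(o[0]+(p[0]+.5)/s-.5,o[1]+(p[1]+.5)/s-.5)
w=f((337,230),5,(190,130));a=f((397,102),5,(245,125));b=f((481,292),3.6,(165,180))
print(w,plane(c,*w,.050),tri([(c,*w),(ct,*a),(cs,*b)]))
w2=f((337,105),5,(190,130));print(plane(c,*w2,0))
E
```

```text
(257.0, 175.6) [ 0.64139733 -0.12588716  0.05      ] (array([ 0.64055586, -0.12627192,  0.04637129]), [np.float64(0.4202913785687119), np.float64(0.2772575599229035), np.float64(0.18820747799011736)])
[ 0.65569313 -0.12594653  0.        ]
```

```bash
python3 -m creep '[[0,0,0,2,-1,45,0],[0,0,0,2,-1,90,0],[0,0,0,2,-1,130,-0.1],[0,0,0,2,-1,150,-0.1],[0,0,0,2,-1,159,-0.1],[0,0,0,2,-1,159,-0.1],[0,0,0,2,-1,159,-0.1]]' 60
python3 - <<'E'
from h import *
save('w8',snapshot('wrist'));s=observe();print(s['ee_pos'])
E
```

```text
time: 8.4
ee_pos: [0.6433, -0.1263, 0.0379]
orientation: [3.141, -0.002, 0.001]
force: [0.8, -0.8, 0.0]
gripper_width: 0.0385
[ 0.64370541 -0.12664842  0.03845088]
```

View pics/w8.png

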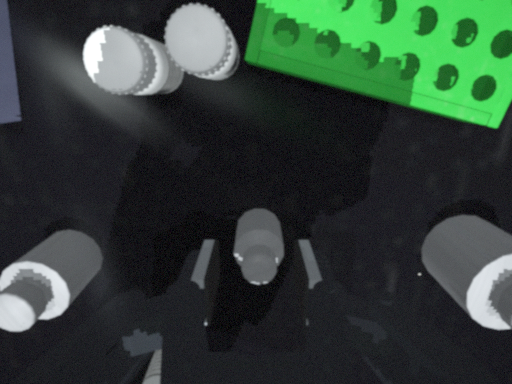

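```bash
python3 -m creep '[[0,0,0,0,0,0,-0.1],[0,0,0,0,0,0,-0.1]]'
```

```text
time: 8.65
ee_pos: [0.6431, -0.1269, 0.0377]
orientation: [3.141, -0.002, 0.0]
force: [-0.2, 1.2, 0.6]
gripper_width: 0.0385
```

```bash
python3 -m creep '[[0,0,0,0,0,2,-0.1],[0,0,0,0,0,4,-0.1],[0,0,0,0,0,4,-0.3],[0,0,0,0,0,4,-1],[0,0,0,0,0,4,-1],[0,0,0,0,0,4,-1],[0,0,0,0,0,4,-1]]' 60
python3 -m creep '[[0,0,0,0,0,-5,-1],[0,0,0,0,0,-20,-1],[0,0,0,0,0,-20,-1]]'
python3 - <<'E'
from h import *
save('w9',snapshot('wrist'))
E
```

```text
time: 9.35
ee_pos: [0.6425, -0.1269, 0.0326]
orientation: [3.141, -0.001, 0.0]
force: [-1.3, -1.4, 2.1]
gripper_width: 0.0154
time: 9.65
ee_pos: [0.6439, -0.1269, 0.055]
orientation: [3.14, -0.004, 0.0]
force: [0.3, -0.4, -1.1]
gripper_width: 0.0152
```

View pics/w9.png

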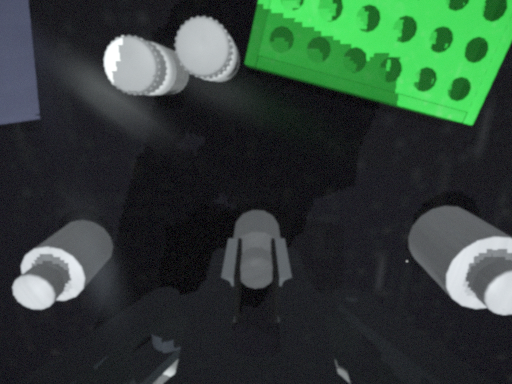

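```bash
python3 -m creep '[[0,0,0,0,0,-40,-1],[0,0,0,0,0,-75,-1],[0,0,0,-12,-30,-95,-1],[0,0,0,-29,-72,-95,-1],[0,0,0,-46,-115,-95,-1],[0,0,0,-63,-158,-95,-1],[0,0,0,-80,-201,-95,-1],[0,0,0,-97,-244,-95,-1],[0,0,0,-114,-287,-95,-1],[0,0,0,-130,-325,-95,-1]]'
python3 -m creep '[[0,0,0,-10,-30,0,-1],[0,0,0,-16,-41,0,-1],[0,0,0,-16,-41,0,-1],[0,0,0,-16,-41,0,-1]]'
python3 - <<'E'
from h import *
s=observe();print(s['ee_pos'],s['q'])
im=snapshot('wrist');save('w10',im);print(np.array(camera_model('wrist')['T']).round(4).tolist())
cv2.imwrite('pics/w10z.png',cv2.resize(im[130:310,160:380,::-1],None,fx=3.3,fy=3.3,interpolation=cv2.INTER_CUBIC))
E
```

```text
time: 10.7
ee_pos: [0.5108, 0.2004, 0.1473]
orientation: [-3.141, 0.0, 0.001]
force: [0.0, 0.4, -2.2]
gripper_width: 0.0152
time: 11.1
ee_pos: [0.4965, 0.2386, 0.1472]
orientation: [3.141, -0.0, 0.0]
force: [-0.0, -0.3, -2.8]
gripper_width: 0.0149
[0.49645025 0.23860285 0.14724016] [ 2.28973194e-01  1.75911362e-01  1.74978693e+00 -7.25627902e-04
  1.21585772e+00  1.79987731e+00]
[[0.0001, 0.9471, 0.321, 0.5802], [-1.0, -0.0002, 0.0009, 0.2398], [0.0009, -0.321, 0.9471, 0.29], [0.0, 0.0, 0.0, 1.0]]
```

View pics/w10z.png

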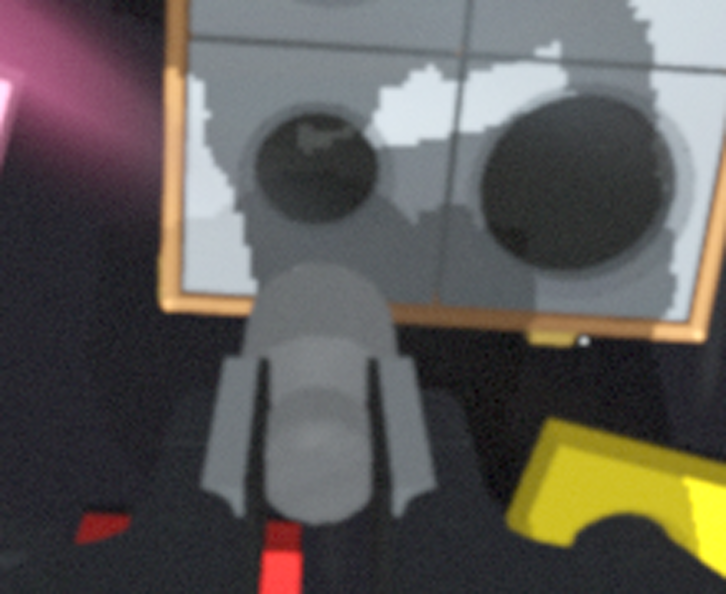

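```bash
python3 - <<'E'
from h import *
c=camera_model('wrist')
f=lambda p,s,o:(o[0]+(p[0]+.5)/s-.5,o[1]+(p[1]+.5)/s-.5)
for p,z in(((317,166),.016),((575,182),.016),((320,262),.1146)):
    print(plane(c,*f(p,3.3,(160,130)),z).round(4))
E
```

```text
[0.4984 0.2398 0.016 ]
[0.4936 0.167  0.016 ]
[0.5092 0.2393 0.1146]
```

```bash
python3 -m creep '[[0,0,0,2,0,40,-1],[0,0,0,2,0,75,-1],[0,0,0,2,0,93,-1],[0,0,0,2,0,101,-1],[0,0,0,2,0,103,-1],[0,0,0,2,0,104,-1],[0,0,0,2,0,104,-1]]'
python3 -m creep '[[0,0,0,0,0,1,-1],[0,0,0,0,0,2,-1],[0,0,0,0,0,2,-1]]'
```

```text
time: 11.85
ee_pos: [0.4994, 0.2394, 0.0447]
orientation: [-3.141, -0.003, -0.0]
force: [0.8, -0.2, -1.0]
gripper_width: 0.0149
time: 12.15
ee_pos: [0.4982, 0.2395, 0.0415]
orientation: [-3.142, -0.0, 0.0]
force: [-1.3, -0.3, -1.6]
gripper_width: 0.0149
```

```bash
python3 -m creep '[[0,0,0,0,0,1,-1],[0,0,0,0,0,1,-1]]'; python3 -m creep '[[0,0,0,0,0,1,-1],[0,0,0,0,0,1,-1]]'
```

```text
time: 12.35
ee_pos: [0.4983, 0.2395, 0.0406]
orientation: [-3.141, -0.0, 0.0]
force: [-1.0, 0.2, -0.1]
gripper_width: 0.015
time: 12.55
ee_pos: [0.4987, 0.2395, 0.0406]
orientation: [3.142, -0.001, 0.0]
force: [-3.1, -0.7, 6.4]
gripper_width: 0.015
```

Contact is at the expected height (+8 mm). Releasing and moving up.

```bash
python3 -m creep '[[0,0,0,0,0,-1,-0.7],[0,0,0,0,0,-1,-0.4],[0,0,0,0,0,-1,-0.1],[0,0,0,0,0,-1,-0.1],[0,0,0,0,0,-20,-0.1],[0,0,0,0,0,-60,-0.1],[0,0,0,0,0,-105,0],[0,0,0,0,0,-150,0],[0,0,0,0,0,-150,0]]'
python3 - <<'E'
from h import *
save('w11',snapshot('wrist'));s=observe();print(s['ee_pos'],s['gripper_width'])
E
```

```text
time: 13.45
ee_pos: [0.5026, 0.2406, 0.1972]
orientation: [-3.138, -0.014, 0.0]
force: [0.5, -0.6, 0.6]
gripper_width: 0.0425
[0.5007246  0.24008369 0.19352633] 0.042733530567720314
```

View pics/w11.png

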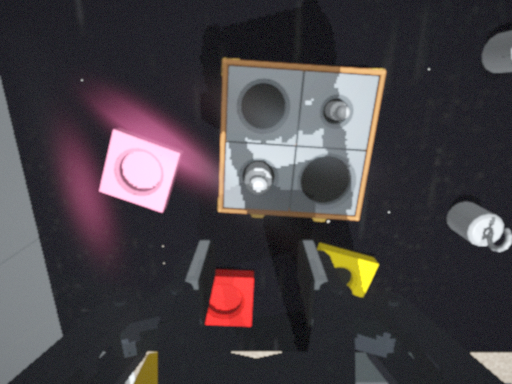

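The 28 mm weight is in its hole at (258,178). Next is the 38 mm weight.

```bash
python3 -m creep '[[0,0,0,20,40,0,0],[0,0,0,40,80,0,0],[0,0,0,60,120,0,0],[0,0,0,80,160,0,0],[0,0,0,100,200,0,0],[0,0,0,115,232,0,0],[0,0,0,122,245,0,0],[0,0,0,122,245,0,0],[0,0,0,122,245,0,0]]'
python3 - <<'E'
from h import *
s=observe();print(s['ee_pos'],s['gripper_width']);im=snapshot('wrist')
save('w12',im);print(np.array(camera_model('wrist')['T']).round(4).tolist())
cv2.imwrite('pics/w12z.png',cv2.resize(im[130:230,190:330,::-1],None,fx=5,fy=5,interpolation=cv2.INTER_CUBIC))
E
```

```text
time: 14.4
ee_pos: [0.6194, -0.0044, 0.1883]
orientation: [-3.14, 0.002, 0.001]
force: [-0.4, -0.0, 0.9]
gripper_width: 0.0425
[ 0.61935478 -0.00440603  0.1882554 ] 0.042501530702169985
[[0.0025, 0.9465, 0.3227, 0.7031], [-1.0, 0.0026, 0.0002, -0.0024], [-0.0006, -0.3227, 0.9465, 0.3311], [0.0, 0.0, 0.0, 1.0]]
```

View pics/w12z.png

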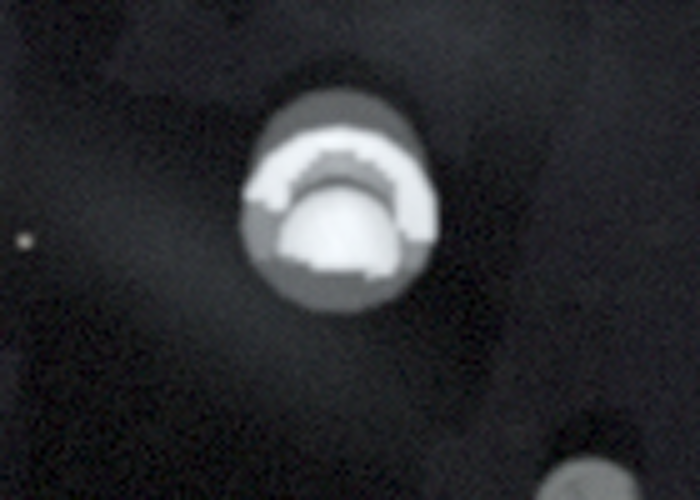

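```bash
python3 - <<'E'
from h import *
c=camera_model('wrist');ct=camera_model('top');cs=camera_model('side')
f=lambda p,s,o:(o[0]+(p[0]+.5)/s-.5,o[1]+(p[1]+.5)/s-.5)
w=f((340,252),5,(190,130));a=f((159,133),5,(245,125));b=f((502,125),3.6,(165,180))
print(w,plane(c,*w,.058),tri([(c,*w),(ct,*a),(cs,*b)]))
print(plane(c,*f((340,88),5,(190,130)),0),plane(c,*f((340,126),5,(190,130)),.039),plane(c,*f((242,215),5,(190,130)),.039),plane(c,*f((438,215),5,(190,130)),.039))
E
```

```text
(257.6, 180.0) [ 0.62094891 -0.00390895  0.058     ] (array([ 0.62038418, -0.00442142,  0.05460006]), [np.float64(0.66059857068149), np.float64(0.9163619375782396), np.float64(1.0557666077603258)])
[ 0.64049348 -0.00407715  0.        ] [ 0.64050779 -0.0039084   0.039     ] [0.62274691 0.01521677 0.039     ] [ 0.62285115 -0.02318184  0.039     ]
```

```bash
python3 -m creep '[[0,0,0,2,0,45,0],[0,0,0,2,0,90,0],[0,0,0,2,0,125,0],[0,0,0,2,0,140,0],[0,0,0,2,0,147,0],[0,0,0,2,0,147,0],[0,0,0,2,0,147,0]]' 80
python3 - <<'E'
from h import *
save('w13',snapshot('wrist'));s=observe();print(s['ee_pos'])
E
```

```text
time: 15.15
ee_pos: [0.6239, -0.0056, 0.0446]
orientation: [3.141, -0.004, 0.001]
force: [1.2, 0.2, 0.3]
gripper_width: 0.0426
[ 0.62399444 -0.00570382  0.04474896]
```

View pics/w13.png

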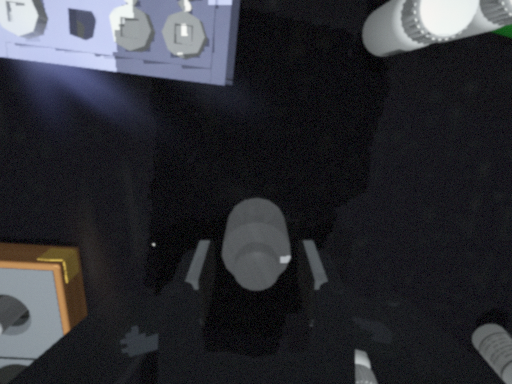

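Centred, with the knob at (257,265) and the pads at columns 200 and 315. Down 3 mm and close.

```bash
python3 -m creep '[[0,0,0,0,0,2,0],[0,0,0,0,0,3,-0.1],[0,0,0,0,0,3,-0.3],[0,0,0,0,0,3,-1],[0,0,0,0,0,3,-1],[0,0,0,0,0,3,-1],[0,0,0,0,0,3,-1]]' 80
python3 -m creep '[[0,0,0,0,0,-5,-1],[0,0,0,0,0,-20,-1],[0,0,0,0,0,-20,-1]]'
python3 - <<'E'
from h import *
save('w14',snapshot('wrist'))
E
```

```text
time: 15.9
ee_pos: [0.6227, -0.0055, 0.0405]
orientation: [3.142, -0.001, 0.0]
force: [-2.9, 1.1, 6.1]
gripper_width: 0.0193
time: 16.2
ee_pos: [0.6237, -0.0059, 0.0616]
orientation: [3.141, -0.004, 0.0]
force: [1.1, 0.2, -3.1]
gripper_width: 0.0196
```

View pics/w14.png

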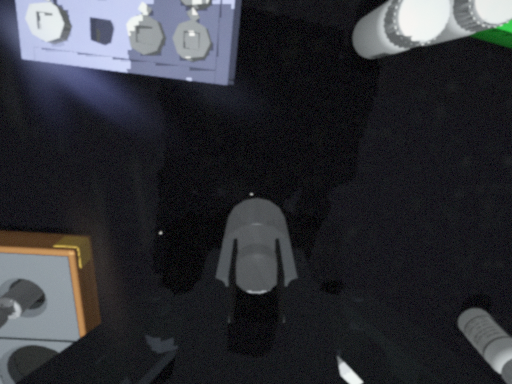

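```bash
python3 -m creep '[[0,0,0,0,0,-40,-1],[0,0,0,0,0,-75,-1],[0,0,0,-9,-40,-95,-1],[0,0,0,-18,-85,-95,-1],[0,0,0,-28,-130,-95,-1],[0,0,0,-38,-175,-95,-1],[0,0,0,-47,-215,-95,-1],[0,0,0,-51,-240,-95,-1],[0,0,0,-51,-240,-95,-1],[0,0,0,-51,-240,-95,-1]]'
python3 -m creep '[[0,0,0,0,0,0,-1]]'
python3 - <<'E'
from h import *
s=observe();print(s['ee_pos'],s['q'])
im=snapshot('wrist');save('w15',im);print(np.array(camera_model('wrist')['T']).round(4).tolist())
cv2.imwrite('pics/w15z.png',cv2.resize(im[130:310,160:380,::-1],None,fx=3.3,fy=3.3,interpolation=cv2.INTER_CUBIC))
E
```

```text
time: 17.25
ee_pos: [0.5707, 0.2346, 0.1538]
orientation: [3.141, 0.001, 0.002]
force: [-0.1, -0.3, -4.0]
gripper_width: 0.0192
time: 17.35
ee_pos: [0.5712, 0.2335, 0.154]
orientation: [3.141, 0.0, -0.001]
force: [-0.1, -0.8, -3.8]
gripper_width: 0.0193
[0.57122579 0.23347713 0.15398314] [ 1.92694407e-01  3.31560017e-01  1.54826223e+00 -4.68080515e-04
  1.26229477e+00  1.76419875e+00]
[[-0.0001, 0.9469, 0.3215, 0.6549], [-1.0, -0.0004, 0.0006, 0.2348], [0.0007, -0.3215, 0.9469, 0.2968], [0.0, 0.0, 0.0, 1.0]]
```

View pics/w15z.png

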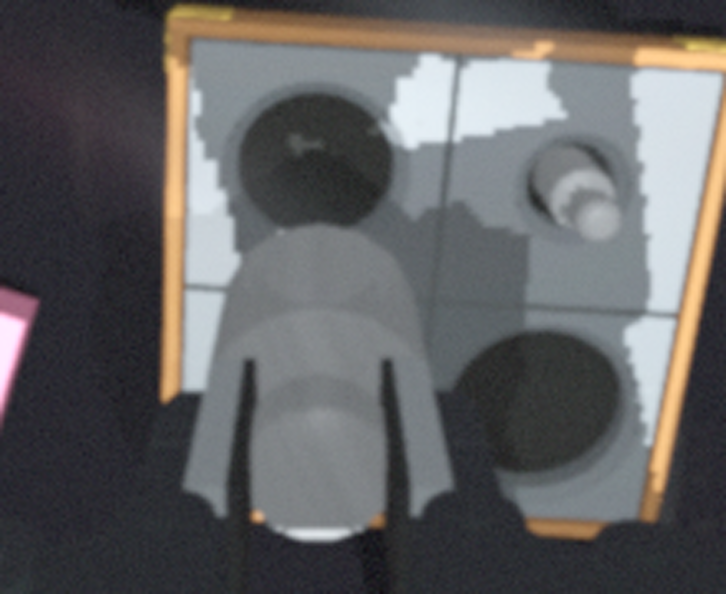

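```bash
python3 - <<'E'
from h import *
c=camera_model('wrist')
f=lambda p,s,o:(o[0]+(p[0]+.5)/s-.5,o[1]+(p[1]+.5)/s-.5)
for p,z in(((316,161),.016),((320,225),.1135)):
    print(plane(c,*f(p,3.3,(160,130)),z).round(4))
E
```

```text
[0.5724 0.2352 0.016 ]
[0.5883 0.2343 0.1135]
```

```bash
python3 -m creep '[[0,0,0,2,-1,40,-1],[0,0,0,2,-1,75,-1],[0,0,0,2,-1,93,-1],[0,0,0,2,-1,101,-1],[0,0,0,2,-1,103,-1],[0,0,0,2,-1,104,-1],[0,0,0,2,-1,104,-1]]'
python3 -m creep '[[0,0,0,0,0,1,-1],[0,0,0,0,0,1,-1]]'
```

```text
time: 18.1
ee_pos: [0.5745, 0.2355, 0.052]
orientation: [-3.141, -0.003, -0.0]
force: [-0.1, -0.3, -3.9]
gripper_width: 0.0192
time: 18.3
ee_pos: [0.5736, 0.2356, 0.0501]
orientation: [-3.141, -0.001, 0.0]
force: [-0.4, 0.0, -4.2]
gripper_width: 0.0194
```

```bash
python3 -m creep '[[0,0,0,0,0,1,-1],[0,0,0,0,0,1,-1]]'; python3 -m creep '[[0,0,0,0,0,1,-1],[0,0,0,0,0,1,-1]]'
```

```text
time: 18.5
ee_pos: [0.5733, 0.2355, 0.0486]
orientation: [-3.141, -0.001, 0.0]
force: [0.1, -0.8, -3.0]
gripper_width: 0.0192
time: 18.7
ee_pos: [0.5736, 0.2356, 0.0485]
orientation: [-3.142, -0.001, 0.001]
force: [-3.7, -0.7, 4.9]
gripper_width: 0.0193
```

On the floor at +8 mm. Release.

```bash
python3 -m creep '[[0,0,0,0,0,-1,-0.6],[0,0,0,0,0,-1,-0.3],[0,0,0,0,0,-1,0],[0,0,0,0,0,-1,0],[0,0,0,0,0,-20,0],[0,0,0,0,0,-60,0],[0,0,0,0,0,-105,0.2],[0,0,0,0,0,-150,0.2],[0,0,0,0,0,-150,0.2]]'
python3 - <<'E'
from h import *
save('w16',snapshot('wrist'));s=observe();print(s['ee_pos'],s['gripper_width'])
E
```

```text
time: 19.6
ee_pos: [0.5777, 0.2365, 0.2062]
orientation: [-3.139, -0.015, 0.0]
force: [0.8, 0.1, 0.4]
gripper_width: 0.0512
[0.57590867 0.23602992 0.2022293 ] 0.051215761377758955
```

View pics/w16.png

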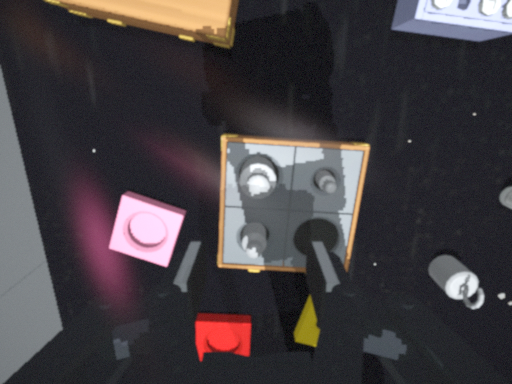

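The 38 mm weight stands in its hole at (258,178). Next is the 48 mm weight.

```bash
python3 -m creep '[[0,0,0,5,48,0,0.2],[0,0,0,10,96,0,0.2],[0,0,0,15,144,0,0.2],[0,0,0,20,192,0,0.2],[0,0,0,25,240,0,0.2],[0,0,0,31,288,0,0.2],[0,0,0,36,336,0,0.2],[0,0,0,41,384,0,0.2],[0,0,0,46,432,0,0.2],[0,0,0,51,470,0,0.2]]'
python3 -m creep '[[0,0,0,2,23,0,0.2],[0,0,0,2,23,0,0.2],[0,0,0,2,23,0,0.2]]'
python3 - <<'E'
from h import *
s=observe();print(s['ee_pos'],s['gripper_width']);im=snapshot('wrist')
save('w17',im);print(np.array(camera_model('wrist')['T']).round(4).tolist())
cv2.imwrite('pics/w17z.png',cv2.resize(im[130:230,190:330,::-1],None,fx=5,fy=5,interpolation=cv2.INTER_CUBIC))
E
```

```text
time: 20.65
ee_pos: [0.6233, -0.2371, 0.1954]
orientation: [-3.141, 0.002, -0.001]
force: [1.0, 0.2, -0.4]
gripper_width: 0.0511
time: 20.95
ee_pos: [0.6256, -0.2572, 0.1956]
orientation: [-3.14, 0.002, -0.0]
force: [-0.8, 0.5, 0.6]
gripper_width: 0.0509
[ 0.62560447 -0.25721834  0.19555281] 0.0508566100131854
[[0.0016, 0.9464, 0.3229, 0.7096], [-1.0, 0.0019, -0.0008, -0.2551], [-0.0013, -0.3229, 0.9464, 0.3385], [0.0, 0.0, 0.0, 1.0]]
```

View pics/w17z.png

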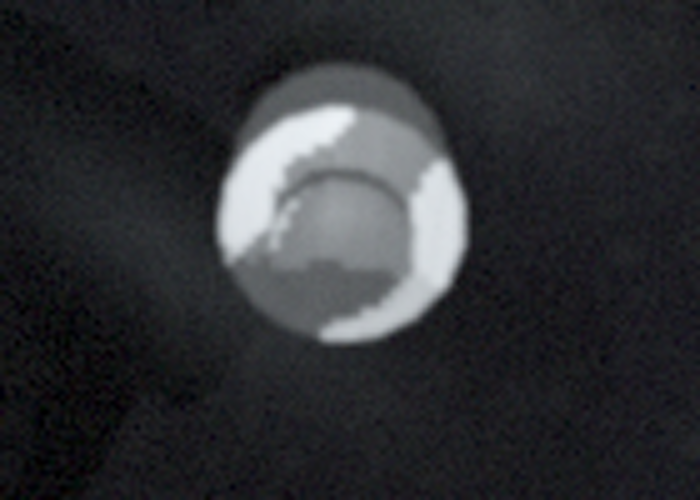

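```bash
python3 - <<'E'
from h import *
c=camera_model('wrist');ct=camera_model('top');cs=camera_model('side')
f=lambda p,s,o:(o[0]+(p[0]+.5)/s-.5,o[1]+(p[1]+.5)/s-.5)
P=lambda p,z:plane(c,*f(p,5,(190,130)),z).round(4)
print(P((340,62),0),P((342,104),.047),P((342,343),.047),P((217,225),.047),P((468,225),.047))
a=f((662,131),5,(245,125));b=f((390,462),3.6,(165,180));w=f((341,250),5,(190,130))
print(tri([(c,*w),(ct,*a),(cs,*b)]),P((341,250),.066))
E
```

```text
[ 0.6513 -0.2565  0.    ] [ 0.6513 -0.2567  0.047 ] [ 0.6028 -0.2569  0.047 ] [ 0.6273 -0.2323  0.047 ] [ 0.6274 -0.2815  0.047 ]
(array([ 0.6266105 , -0.257146  ,  0.06215352]), [np.float64(0.6258353347348172), np.float64(0.8277402788537545), np.float64(0.3151858967708205)]) [ 0.628  -0.2565  0.066 ]
```

```bash
python3 -m creep '[[0,0,0,2,0,45,0.2],[0,0,0,2,0,90,0.2],[0,0,0,2,0,120,0.2],[0,0,0,2,0,136,0.2],[0,0,0,2,0,144,0.2],[0,0,0,2,0,144,0.2],[0,0,0,2,0,144,0.2]]' 110
python3 - <<'E'
from h import *
save('w18',snapshot('wrist'));s=observe();print(s['ee_pos'])
E
```

```text
time: 21.7
ee_pos: [0.6296, -0.2581, 0.0555]
orientation: [3.14, -0.003, 0.001]
force: [-0.3, -0.0, 0.5]
gripper_width: 0.051
[ 0.62973944 -0.25828282  0.0557604 ]
```

View pics/w18.png

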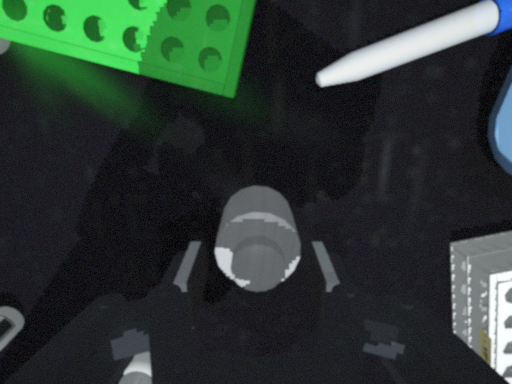

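The knob at (258,262) is centred between the pads (columns 187 and 327). Down 5 mm and close.

```bash
python3 -m creep '[[0,0,0,0,0,2,0.1],[0,0,0,0,0,5,0],[0,0,0,0,0,5,-0.2],[0,0,0,0,0,5,-1],[0,0,0,0,0,5,-1],[0,0,0,0,0,5,-1],[0,0,0,0,0,5,-1]]' 110
python3 -m creep '[[0,0,0,0,0,-5,-1],[0,0,0,0,0,-20,-1],[0,0,0,0,0,-20,-1]]'
python3 - <<'E'
from h import *
save('w19',snapshot('wrist'))
E
```

```text
time: 22.45
ee_pos: [0.6284, -0.2582, 0.0489]
orientation: [3.14, -0.0, 0.0]
force: [-2.9, -2.3, 4.1]
gripper_width: 0.0238
time: 22.75
ee_pos: [0.6292, -0.2575, 0.0699]
orientation: [3.141, -0.002, 0.001]
force: [0.6, -0.5, -5.6]
gripper_width: 0.0233
```

View pics/w19.png

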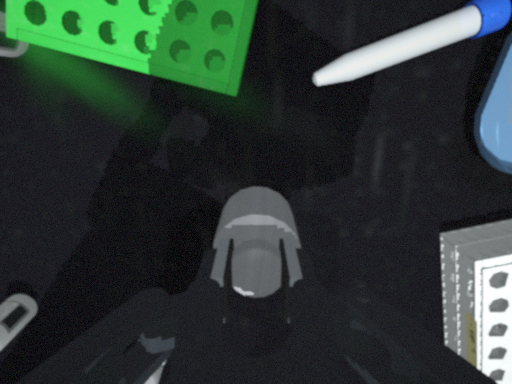

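```bash
python3 -m creep '[[0,0,0,0,0,-40,-1],[0,0,0,0,0,-75,-1],[0,0,0,-10,-32,-95,-1],[0,0,0,-24,-75,-95,-1],[0,0,0,-38,-120,-95,-1],[0,0,0,-52,-165,-95,-1],[0,0,0,-66,-210,-95,-1],[0,0,0,-80,-255,-95,-1],[0,0,0,-94,-300,-95,-1],[0,0,0,-108,-342,-95,-1]]'
python3 -m creep '[[0,0,0,-12,-40,0,-1],[0,0,0,-22,-68,0,-1],[0,0,0,-26,-81,0,-1],[0,0,0,-26,-81,0,-1],[0,0,0,-26,-81,0,-1]]'
python3 - <<'E'
from h import *
s=observe();print(s['ee_pos'],s['q'])
im=snapshot('wrist');save('w20',im);print(np.array(camera_model('wrist')['T']).round(4).tolist())
cv2.imwrite('pics/w20z.png',cv2.resize(im[130:310,160:380,::-1],None,fx=3.3,fy=3.3,interpolation=cv2.INTER_CUBIC))
E
```

```text
time: 23.8
ee_pos: [0.5188, 0.0866, 0.163]
orientation: [-3.141, 0.0, 0.0]
force: [0.9, 0.4, -6.1]
gripper_width: 0.0233
time: 24.3
ee_pos: [0.4944, 0.1648, 0.1632]
orientation: [3.141, -0.0, 0.001]
force: [0.1, -0.2, -6.0]
gripper_width: 0.0234
[0.49435454 0.1648256  0.16320818] [ 9.01403531e-02  8.23935675e-02  1.81935314e+00 -8.46718949e-04
  1.23970421e+00  1.66066963e+00]
[[0.0004, 0.9471, 0.321, 0.5781], [-1.0, 0.0001, 0.0011, 0.166], [0.001, -0.321, 0.9471, 0.306], [0.0, 0.0, 0.0, 1.0]]
```

View pics/w20z.png

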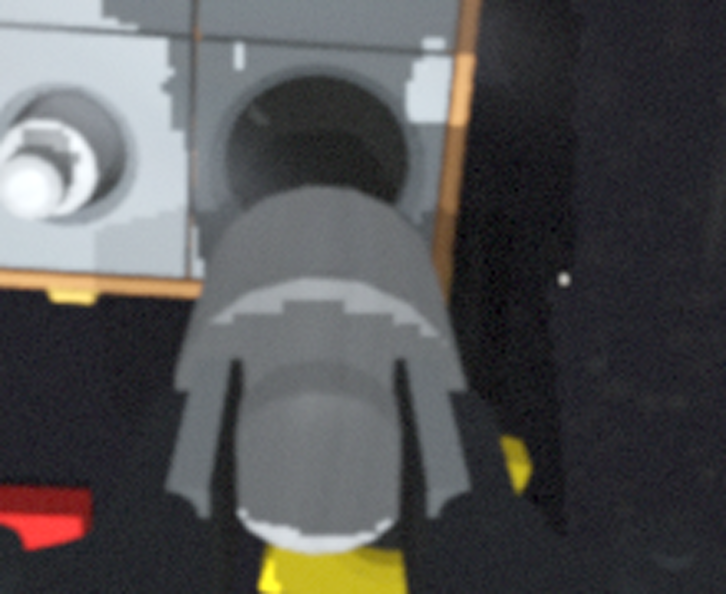

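```bash
python3 - <<'E'
from h import *
c=camera_model('wrist')
f=lambda p,s,o:(o[0]+(p[0]+.5)/s-.5,o[1]+(p[1]+.5)/s-.5)
for p,z in(((318,155),.016),((318,74),.016),((227,155),.016),((409,155),.016),((322,184),.1143)):
    print(plane(c,*f(p,3.3,(160,130)),z).round(4))
E
```

```text
[0.4949 0.1657 0.016 ]
[0.5191 0.1657 0.016 ]
[0.4949 0.1926 0.016 ]
[0.4949 0.1388 0.016 ]
[0.5171 0.165  0.1143]
```

```bash
python3 -m creep '[[0,0,0,0,-0.5,40,-1],[0,0,0,0,-0.5,75,-1],[0,0,0,0,-0.5,93,-1],[0,0,0,0,-0.5,101,-1],[0,0,0,0,-0.5,103,-1],[0,0,0,0,-0.5,104,-1],[0,0,0,0,-0.5,104,-1]]'
python3 -m creep '[[0,0,0,0,0,1,-1],[0,0,0,0,0,1,-1]]'
```

```text
time: 25.05
ee_pos: [0.4956, 0.1658, 0.0608]
orientation: [-3.141, -0.003, -0.0]
force: [-0.1, 0.1, -7.2]
gripper_width: 0.0231
time: 25.25
ee_pos: [0.4947, 0.166, 0.059]
orientation: [-3.141, -0.001, 0.0]
force: [-0.1, -0.1, -6.8]
gripper_width: 0.0234
```

```bash
python3 -m creep '[[0,0,0,0,0,1,-1],[0,0,0,0,0,1,-1]]'; python3 -m creep '[[0,0,0,0,0,1,-1],[0,0,0,0,0,1,-1]]'
```

```text
time: 25.45
ee_pos: [0.4941, 0.166, 0.0573]
orientation: [-3.142, -0.0, 0.0]
force: [-1.0, 1.1, -7.2]
gripper_width: 0.0234
time: 25.65
ee_pos: [0.4945, 0.1659, 0.0569]
orientation: [3.142, -0.0, 0.0]
force: [-1.9, -0.6, -1.3]
gripper_width: 0.0237
```

```bash
python3 -m creep '[[0,0,0,0,0,1,-1],[0,0,0,0,0,1,-1]]'; python3 -m creep '[[0,0,0,0,0,-0.5,-0.5],[0,0,0,0,0,-0.5,-0.2],[0,0,0,0,0,-0.5,0.1],[0,0,0,0,0,-0.5,0.1],[0,0,0,0,0,-20,0.1],[0,0,0,0,0,-60,0.1],[0,0,0,0,0,-105,0.2],[0,0,0,0,0,-150,0.2],[0,0,0,0,0,-150,0.2],[0,0,0,0,0,-150,0.2]]'
python3 - <<'E'
from h import *
save('w21',snapshot('wrist'));save('s21',snapshot('side'));save('t21',snapshot('top'));s=observe();print(s['ee_pos'],s['gripper_width'])
im=cv2.imread('pics/s21.png');cv2.imwrite('pics/s21z.png',cv2.resize(im[120:300,150:350],None,fx=3.3,fy=3.3,interpolation=cv2.INTER_CUBIC))
E
```

```text
time: 25.85
ee_pos: [0.4948, 0.1659, 0.0569]
orientation: [3.141, -0.001, 0.001]
force: [-5.8, -1.9, 7.3]
gripper_width: 0.0236
time: 26.85
ee_pos: [0.4952, 0.1661, 0.2068]
orientation: [-3.141, -0.004, 0.0]
force: [-0.2, -0.5, -1.1]
gripper_width: 0.0512
[0.4931348  0.16580887 0.20350601] 0.05099972222529012
```

View pics/w21.png

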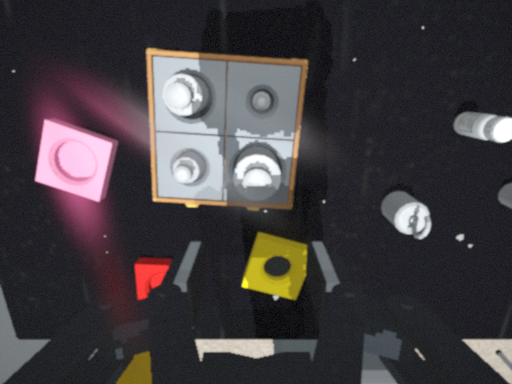

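View pics/s21z.png

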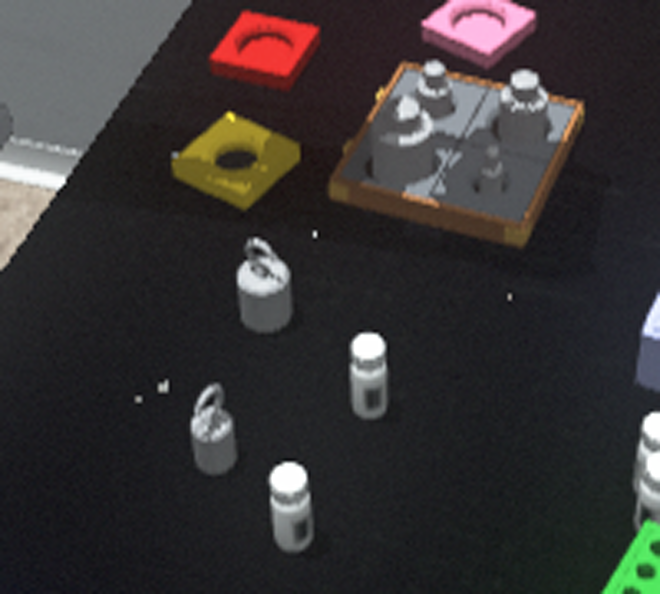

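View pics/t21.png

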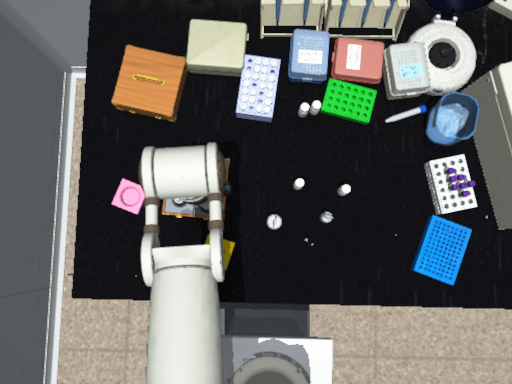

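```bash
python3 - <<'E'
from h import *
cs=camera_model('side');cw=camera_model('wrist')
f=lambda p,s,o:(o[0]+(p[0]+.5)/s-.5,o[1]+(p[1]+.5)/s-.5)
for n,p,w,z,h in(('48',(409,108),(257,177),.074,(.4915,.1645)),('38',(526,79),(179,94),.066,(.5695,.234)),('28',(434,70),(184,172),.058,(.4954,.2388)),('18',(492,150),(261,100),.052,(.5645,.1602))):
    b=f(p,3.3,(150,120));print(n,h,'side',plane(cs,*b,z)[:2].round(4),'wrist',plane(cw,*w,z)[:2].round(4),'tri',tri([(cs,*b),(cw,*w)])[0].round(4))
E
```

```text
48 (0.4915, 0.1645) side [0.5001 0.1619] wrist [0.4977 0.1663] tri [0.4978 0.1663 0.0706]
38 (0.5695, 0.234) side [0.5739 0.2319] wrist [0.57   0.2339] tri [0.5716 0.2349 0.0633]
28 (0.4954, 0.2388) side [0.4993 0.2325] wrist [0.498  0.2367] tri [0.4974 0.2376 0.054 ]
18 (0.5645, 0.1602) side [0.5666 0.158 ] wrist [0.5645 0.1627] tri [0.5649 0.1627 0.0478]
```

```bash
python3 - <<'E'
from h import *
s=observe();print(s['time'],s['joint_vel'].round(3),s['force'].round(1));sign_off()
E
```

```text
27.0 [ 0.001  0.005  0.003 -0.001  0.002  0.   ] [-0.4  0.3 -0.5]
the job is handed in; nothing more can be done
```

I put the four knobbed weights back in their holes in the order 18, 28, 38, 48 mm and handed the job in at 27.0 s of the 104 s allowed. I gripped each by its knob and let go only after the force reading showed it resting on the hole floor, 8 mm above where it was picked up. The wrist force stayed below about 8 N in all readings.

**Weights in the case:** the last wrist and side pictures show all four upright in the right holes, with the gripper clear and at rest. Their knob tops measured 3–4 mm lower than the text's sizes predict. The side and top cameras gave the same 3–4 mm shortfall before any weight was moved, so I read it as calibration error and all four as fully down.

**Hooked weights:** the last side and top pictures show both standing where they were, and the arm never came near them. I judged this by eye and did not measure their final positions.

**Checks that disagreed:** estimates of hole and weight positions differed by about 2–4 mm between cameras. The roughest was the 48 mm weight's final knob position, about 6 mm off its hole centre along x. I picked that point by hand on a patchily lit knob. The hole allows only 4 mm of play, so a weight resting on its floor should be within the 8 mm limit.

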